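Hold the sprung flap of the offcut bin just below its balance point

ROBOT

A 6-joint arm with a two-finger parallel gripper is mounted at the origin on the work surface. World frame = base frame: x ahead of the robot, y to its left, z up, the work surface at z = 0. Lengths are in mm, angles in rad, forces in N, time in s.
With the tool pointing down it reaches from about 375 to 925 mm from the base axis. Payload 5.7 kg.
Tool frame: the origin (TCP) lies midway between the tips of the shut fingers; the grasp point (between the pads) lies 19 mm behind it (robot.grip_point_offset is the distance from the TCP to the grasp point, in mm); z points along the fingers, y is the direction in which the jaws open and shut (so a half turn about z gives the same grasp; the last joint's range is limited). The gripper opens to 88 mm and grips with 3 to 60 N. Pads are 20 mm wide; open, the fingers measure 115 mm over their backs; the gripper's body (75 mm by 178 mm) begins 61 mm behind the grasp point.
Start: joints at [-1.338, 0.359, 1.51, -0, 1.272, -0.115], TCP at [204.482, -564.047, 222.623] pointing down, gripper open.
Joint ranges: [-2.97, 2.97], [-1.01, 2.36], [0.21, 2.38], [-0.96, 4.11], [0.2, 2.71], [-2.98, 2.98]. Speed limits (rad/s): [2.39, 2.39, 3.14, 3.14, 3.14, 3.14].

INTERFACE

Orientations are given as a unit quaternion [w, x, y, z].
In Python, from workcell import robot gives the robot as it stands.
- The arm moves only by the shell command python3 -m creep 'ROWS'. ROWS is text: rows parted by semicolons, each of 5 numbers parted by spaces: the opening, from -1 (shut) to 1 (fully open), then the shift along the tool's x, y, z as a fraction of full scale, then the turn about the tool's z as a fraction of full scale. In form: gripper tx ty tz yaw; .... A call has 1 to 12 rows; each row is the pose to reach, as a shift and turn from the pose measured when the call began, along the tool's axes at that moment; what a row does not reach only later rows make up. Full scale, the value 1, is 0.1 m for a shift and 1.5 rad for a turn. A row lasts 1/8 s, in which the tool goes at most 62.5 mm and 10.7 degrees, less where a joint would pass 70% of its speed; a pose out of reach is approached as far as the arm can. A call with a number of a shift or a turn outside -1 to 1 is refused whole. A call with a gripper value outside its range is refused whole. The fingers move at their own pace and stop on an object; the grip force is fixed at half the most. Time passes only in rows, so rows that repeat a pose let the fingers close. It gives the time, the measured TCP pose, the force and the opening at its end, in the units of the state.
- robot.read_state(): the state, without advancing time (a new reading comes with each control period).
- robot.capture(name): name is "side" or "top" or "wrist"; returns the picture (480x640x3 uint8, red, green, blue); there is no depth.
- robot.camera_info(name): a dict with "fov_y" (degrees; the focal length in pixels is half the picture's height over the tangent of half this angle, whatever the lens; pixels are square), "cx", "cy" (the principal point, pixels), "R" (3x3) and "t" (3): a world point X has camera coordinates R X + t. Camera axes: x right, y down, z forward; pixel columns grow to the right and rows downward; lengths in mm; the calibration is good to about 2 mm. A picture is of the moment at which its call begins: read the wrist's pose just before it. camera_info takes no time and is no camera call; for the wrist camera it gives the pose at the moment of the call.
- robot.hand_in(): hands the job in, once; it reports no verdict.
The state is a dict: "time_s": time; "joint_pos": joint angles; "joint_velocities": joint speeds; "joint_torque": joint torques, N m; "tool_pos": TCP position; "tool_rot": TCP orientation; "ft_force": force on the tool from outside, world axes, zero at the start; "ft_torque": the same for the moment, N m; "grip_width": opening from 0.0 (shut) to 1.0 (fully open).
Only numpy, scipy, OpenCV 4.12 (cv2) and the standard library are available. Lean on these libraries where they do the work, as an engineer would, in place of code of your own. Each camera call takes 0.05 s, during which the arm holds its last target.

TASK

We are about to fit a stay to the offcut bin: first lift the yellow-handled lid of the blue pin box all the way open until it rests back on its stop. Then take the red handle of the green bin's sprung steel flap, raise the flap clearly past its balance point (60 degrees open) without letting it fly open against its stop, and ease it back down to about ten degrees below that point. Finish there with the gripper still holding the flap motionless, the box lid left open, and the other things on the bench left alone.

Things in the scene. Friction and masses are not known exactly. Their poses are not given: they have to be found in the camera images.
- bin: Green open-topped steel offcut bin, 160 (x) x 220 (y) x 120 high, bolted to the bench. Origin: centre of its underside; its own x axis points from the handle side to the hinge side, z up. It may stand left or right, turned up to 0.45 rad either way.
- flap (a joint): Opening angle of the bin's bare-steel flap (rad): 0 = shut, level; grows as the handle rises; hard stop at 1.75. A spring carries part of its 0.7 kg: below the balance point at 1.05 rad (60 degrees) it falls shut when let go, above it it swings open by itself. About 1.1 N up at the handle starts it from shut, less towards the balance point; friction is slight.
- flap_hinge (a point): Centre of the flap's hinge line, along the bin's far top edge: 80 mm from the bin's centre along the bin's +x, 122.5 mm above the bench. The hinge line runs along the bin's y axis.
- flap_handle (a point): Middle of the flap's red handle: round bar, sizes in mm: 12 thick, 100 long, parallel to the hinge line, on two arms at its ends, 45 out from the panel's free edge (clear gap 39 to the panel, 88 between arms). It lies in the panel's plane (160 x 220 x 4), 205 from the hinge: at angle a it is 205*cos(a) to the bin's -x side of the hinge and 205*sin(a) above it; shut, 122.5 above the bench.
- pinbox: Blue open-topped steel box holding hinge pins, 130 (x) x 200 (y) x 90 high, bolted to the bench. Origin: centre of its underside; its own x axis points from the handle side to the hinge side, z up. It stands on the other side from the bin, turned up to 0.45 rad either way.
- pinlid (a joint): Opening angle of the pin box's blue lid (rad): 0 = shut, lying level; it grows as the handle rises; stop at 1.75. No spring, about 0.35 kg: it falls shut if let go before upright (1.57 rad) and leans back on its stop once well past upright.
- pinlid_hinge (a point): Centre of the lid's hinge line, along the box's far top edge: 65 mm from the box's centre along the box's +x, 92.5 mm above the bench. The hinge line runs along the box's y axis.
- pinlid_handle (a point): Middle of the lid's yellow handle: round bar, sizes in mm: 12 thick, 100 long, parallel to the hinge line, on two arms at its ends, 45 out from the panel's free edge (clear gap 39 to the panel, 88 between arms). It lies in the panel's plane (130 x 200 x 4), 175 from the hinge: at angle a it is 175*cos(a) to the box's -x side of the hinge and 175*sin(a) above it; shut, 92.5 above the bench.
- tape: Bystander: yellow tape measure 70 x 36 x 58 high, between the robot and the boxes. Origin: centre of its underside.
- hoop: Bystander: dark hoop of flat bar lying on the bench, 100 across, 20 high, beyond the boxes. Origin: centre of its underside.
- bar: Bystander: short square steel bar 130 x 14 x 14 lying on the far left. Origin: centre of its underside.
- hammer: Bystander: hammer lying on the far right, 260 long. Origin: under the tool's middle.
Things that resemble listed ones, but are neither listed nor needed, are in the scene too. Leave any brown look-alike of the pinbox alone.

How it is judged (in metres and radians):
On the way, in this order (a step that is already met when the one before it is completed fails the run):
1. the pin box lid is open and resting on its stop (value of joint pinlid above 1.68 rad and value of joint flap below 0.3 rad), for 0.2 s.
2. the sprung flap has been raised past its balance point (beyond 1.1 rad) (value of joint flap above 1.1 rad), for 0.05 s.
At the end, for the whole second after the job is handed in: The pin box lid rests open on its stop (beyond 1.65 rad); the robot holds the sprung flap still just below its balance point, between 0.75 and 1.01 rad open, nothing else touching the flap (value of joint pinlid above 1.65 rad and value of joint flap between 0.75 and 1.01 rad and velocity of joint flap between -0.06 and 0.06 rad/s and contact force between any of the fingers, the arm and flap above 0.1 N and contact force between flap and tape below 0.05 N and contact force between flap and hoop below 0.05 N and contact force between flap and bar below 0.05 N and contact force between flap and hammer below 0.05 N); the arm keeps its last pose, push and grip.
It fails at once if the flap flies open (beyond 1.5 rad) (value of joint flap above 1.5 rad).
It fails at once if the tape is shoved away (30 mm) (distance of tape from where it was at the start of the episode above 0.03 m).
It fails at once if the hoop is shoved away (30 mm) (distance of hoop from where it was at the start of the episode above 0.03 m).
It fails at once if the bar is shoved away (30 mm) (distance of bar from where it was at the start of the episode above 0.03 m).
It fails at once if the hammer is shoved away (30 mm) (distance of hammer from where it was at the start of the episode above 0.03 m).
It also fails if it takes over 64 s, if anything falls off the work surface, if the arm or the gripper's body presses on something with over 40 N, if the wrist force passes 120 N, or if a joint passes its speed limit or range.

## Working session

There is one attempt and no reset: what is moved stays moved. The work goes in short steps, Python scripts to look and compute and a shell command to move; the robot and the scene stay as the last step left them, time stands still between calls to the robot, and variables do not carry over. Pictures are saved under pics/ and viewed, and the job is handed in when it is done.

```bash
ls; mkdir -p pics
python3 - <<'E'
from workcell import robot
import cv2
for n in ("top","side","wrist"):
    i=robot.camera_info(n); print(n,i)
    cv2.imwrite(f"pics/{n}0.png",robot.capture(n)[:,:,::-1])
print(robot.read_state(), robot.grip_point_offset)
E
```

```text
pics
top {'fov_y': 47.58395937938319, 'cx': 315.9277020696467, 'cy': 243.59592731457556, 'R': array([[ 0.01186217, -0.99990884,  0.00645058],
       [-0.99754521, -0.01227888, -0.06894037],
       [ 0.06901329, -0.00561697, -0.99759993]]), 't': array([  -2.0840431 ,  545.22667784, 1638.17551619])}
side {'fov_y': 43.319196587948696, 'cx': 317.84158426833716, 'cy': 233.53087216363795, 'R': array([[-0.78583909, -0.61839962, -0.00623198],
       [-0.43566025,  0.56071666, -0.70412852],
       [ 0.43892718, -0.55061669, -0.7100452 ]]), 't': array([ 433.99265259,  330.86092374, 1388.37552195])}
wrist {'fov_y': 63.24553178101834, 'cx': 321.15537474080537, 'cy': 242.92645108071696, 'R': array([[ 0.34115248, -0.94000624, -0.00180096],
       [-0.89465173, -0.32527892,  0.30625463],
       [-0.28846708, -0.1028683 , -0.95194793]]), 't': array([-597.90139629,  -38.37793512,  391.65853857])}
{'time_s': 0.15, 'joint_pos': array([-1.33810030e+00,  3.59356427e-01,  1.51116800e+00,  1.71493206e-05,
        1.27249129e+00, -1.15070718e-01]), 'joint_velocities': array([ 0.00030415, -0.00225931, -0.00268042,  0.00070678,  0.00124721,
       -0.00082867]), 'joint_torque': array([-9.26648590e-05, -5.15755570e+01, -2.71008968e+01,  6.75724237e-02,
        3.06406198e-02, -9.52601249e-05]), 'tool_pos': array([ 204.37346479, -563.56468952,  221.99867022]), 'tool_rot': array([-7.10782988e-04,  9.84920527e-01,  1.73005923e-01, -3.36429317e-05]), 'ft_force': array([ 0.3330228 , -0.25554213, -0.28693629]), 'ft_torque': array([ 0.00507288, -0.01668918,  0.01293562]), 'grip_width': 1.0031851403689136} 18.700000000000003
```

View pics/top0.png

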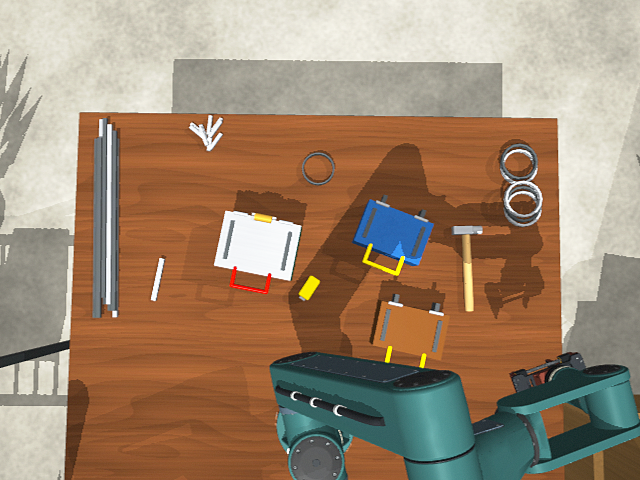

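View pics/side0.png

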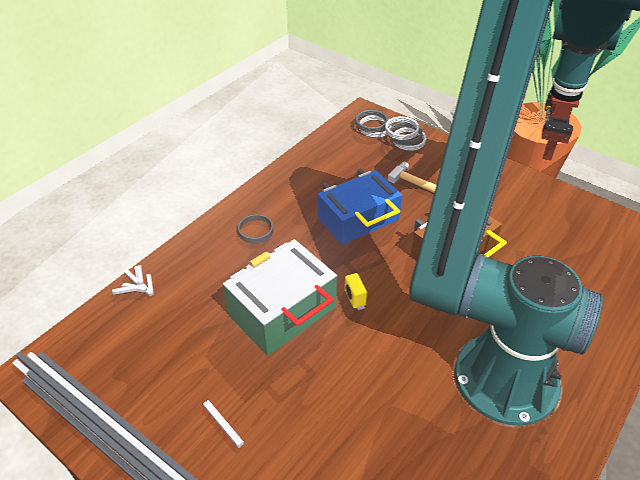

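```bash
cat > h.py <<'E'
import numpy as np, cv2
def rays(info,uv):
    f=240/np.tan(np.radians(info["fov_y"])/2)
    uv=np.atleast_2d(uv).astype(float)
    d=np.c_[(uv[:,0]-info["cx"])/f,(uv[:,1]-info["cy"])/f,np.ones(len(uv))]@info["R"]
    return -info["R"].T@info["t"], d
def plane(info,uv,z):
    c,d=rays(info,uv); return c+d*((z-c[2])/d[:,2])[:,None]
def mask(img,name):
    h=cv2.cvtColor(img,cv2.COLOR_BGR2HSV)
    r={"red":[((0,150,90),(6,255,255)),((174,150,90),(180,255,255))],"yellow":[((22,150,110),(34,255,255))],"blue":[((100,120,60),(125,255,255))]}[name]
    return sum(cv2.inRange(h,np.array(a),np.array(b)) for a,b in r)
E
python3 - <<'E'
from workcell import robot
from h import *
for cam in("top","side"):
    im=cv2.imread(f"pics/{cam}0.png"); I=robot.camera_info(cam)
    for col,z in(("red",122.5),("yellow",92.5),("blue",94.5)):
        n,l,s,c=cv2.connectedComponentsWithStats(mask(im,col))
        for k in range(1,n):
            if s[k,4]<60: continue
            ys,xs=np.where(l==k)
            P=plane(I,np.c_[xs,ys],z)[:,:2]
            r=cv2.minAreaRect(P.astype(np.float32))
            print(cam,col,s[k],c[k].round(1),"rect c",np.round(r[0],1),"size",np.round(r[1],1),"ang",round(r[2],1), "box",cv2.boxPoints(r).round(0).tolist())
    cv2.imwrite(f"pics/{cam}_z.png",cv2.resize(im[180:310,200:460] if cam=="top" else im[160:360,210:460],None,fx=3,fy=3,interpolation=cv2.INTER_NEAREST)[:600])
E
```

```text
top red [229 267  43  27 307] [249.2 283.9] rect c [432.2 190.7] size [112.9  59.9] ang 79.4 box [[392.0, 141.0], [451.0, 130.0], [472.0, 241.0], [413.0, 252.0]]
top yellow [255 215  16   7  81] [262.5 218. ] rect c [613.2 161.6] size [46.1 14.4] ang 81.2 box [[603.0, 140.0], [617.0, 138.0], [624.0, 183.0], [610.0, 185.0]]
top yellow [362 244  42  32 311] [381.6 262.7] rect c [ 496.3 -190.4] size [114.4  60. ] ang 70.1 box [[449.0, -234.0], [505.0, -254.0], [544.0, -147.0], [488.0, -126.0]]
top yellow [298 275  22  25 294] [309.  287.2] rect c [413.2  23.5] size [36.1 68.8] ang 57.0 box [[374.0, 27.0], [432.0, -10.0], [452.0, 20.0], [394.0, 57.0]]
top yellow [384 346   8  17  85] [388.  354.2] rect c [ 225. -206.] size [14.3 48.2] ang 77.5 box [[200.0, -208.0], [247.0, -218.0], [250.0, -204.0], [203.0, -194.0]]
top yellow [419 353   8  15  70] [422.5 360.3] rect c [ 208.8 -305.1] size [13.5 41.3] ang 78.5 box [[187.0, -308.0], [228.0, -316.0], [230.0, -303.0], [190.0, -294.0]]
top blue [ 352  199   82   67 2894] [392.5 232.8] rect c [ 574.1 -218. ] size [201.9 137.5] ang 69.4 box [[4
[... 541 characters left out ...]
0.0], [411.0, 251.0]]
side yellow [355 199  45  28 276] [378.9 215. ] rect c [ 496.7 -191.4] size [113.   63.5] ang 68.7 box [[447.0, -233.0], [506.0, -256.0], [547.0, -150.0], [488.0, -127.0]]
side yellow [484 230  23  27 198] [494.9 242.9] rect c [ 205.7 -272.7] size [80.4 62.1] ang 78.3 box [[167.0, -306.0], [228.0, -318.0], [244.0, -240.0], [183.0, -227.0]]
side yellow [345 273  22  35 499] [356.1 289.8] rect c [383.6  64.5] size [ 46.2 103.3] ang 48.9 box [[330.0, 81.0], [407.0, 13.0], [438.0, 48.0], [360.0, 116.0]]
side blue [ 318  170   84   75 3525] [357.  206.4] rect c [ 551.  -185.4] size [249.4 204.4] ang 69.3 box [[411.0, -266.0], [602.0, -338.0], [691.0, -105.0], [500.0, -33.0]]
```

View pics/top_z.png

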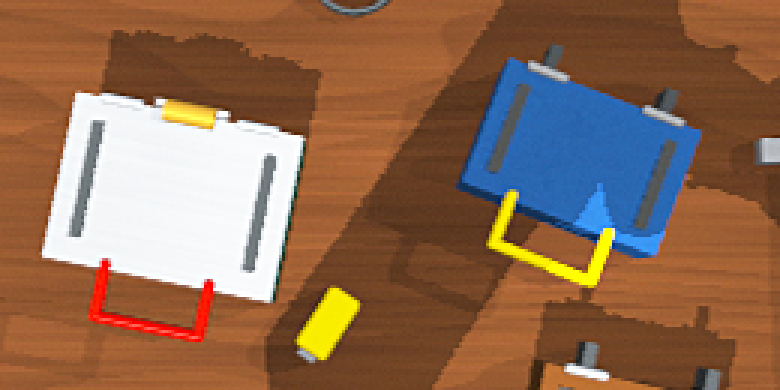

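```bash
python3 -m creep '0 0.3 -0.2 0 -0.15; 0 0.6 -0.4 0 -0.3; 0 0.95 -0.66 0 -0.45; 0 0.95 -0.66 0 -0.577; 0 0.95 -0.66 0 -0.577; 0 0.95 -0.66 0 -0.577'
cat >> h.py <<'E'
from scipy.spatial.transform import Rotation as Ro
def delta(s,target_grasp,yaw_y=None):
    "fractions along tool axes to bring the GRASP point to target"
    q=s["tool_rot"];R=Ro.from_quat([q[1],q[2],q[3],q[0]]).as_matrix()
    g=s["tool_pos"]-18.7*R[:,2]
    d=R.T@(np.array(target_grasp)-g)/100
    out=[g.round(1),"d",d.round(3),"yaxis deg",round(float(np.degrees(np.arctan2(R[1,1],R[0,1]))),2)]
    return out
E
python3 - <<'E'
from workcell import robot
from h import *
s=robot.read_state();print(s["time_s"],s["tool_pos"],s["grip_width"],*delta(s,[474.5,-182.5,180]))
E
```

```text
time_s: 0.9
tool_pos: [271.2, -468.9, 222.0]
tool_rot: [-0.001, 0.822, 0.57, 0.0]
ft_force: [-0.1, -0.1, -1.0]
grip_width: 0.504
0.9 [ 271.2320829 -468.8648362  221.970648 ] 0.5040415671208306 [ 271.2 -468.9  240.7] d [3.394 0.9   0.611] yaxis deg -20.53
```

```bash
for i in 1; do :; done; python3 -m creep '0 0.4 0.1 0 0; 0 0.8 0.2 0 0; 0 1 0.26 0 0; 0 1 0.26 0 0' | head -2; python3 -m creep '0 0.4 0.1 0 0; 0 0.8 0.2 0 0; 0 1 0.26 0 0; 0 1 0.26 0 0' | head -2;  python3 -m creep '0 0.4 0.1 0 0; 0 0.8 0.2 0 0; 0 1 0.26 0 0; 0 1 0.26 0 0; 0 1 0.26 0 0' | head -2
python3 - <<'E'
from workcell import robot
from h import *
s=robot.read_state();print(s["time_s"],*delta(s,[474.5,-182.5,180]))
E
```

```text
time_s: 1.4
tool_pos: [331.0, -383.4, 222.0]
time_s: 1.9
tool_pos: [390.7, -299.0, 222.1]
time_s: 2.52
tool_pos: [449.5, -216.0, 222.1]
2.525 [ 449.5 -216.   240.8] d [0.401 0.117 0.608] yaxis deg -20.59
```

Near it: move above the handle, then check with the wrist camera.

```bash
python3 -m creep '0 0.2 0.06 0.1 0; 0 0.4 0.117 0.3 0; 0 0.4 0.117 0.4 0; 0 0.4 0.117 0.4 0; 0 0.4 0.117 0.4 0'
python3 - <<'E'
from workcell import robot
from h import *
s=robot.read_state();I=robot.camera_info("wrist");im=robot.capture("wrist")[:,:,::-1].copy();cv2.imwrite("pics/w1.png",im)
print(s["time_s"],*delta(s,[474.5,-182.5,92.5]))
n,l,st,c=cv2.connectedComponentsWithStats(mask(im,"yellow"))
for k in range(1,n):
    if st[k,4]<300: continue
    ys,xs=np.where(l==k); P=plane(I,np.c_[xs,ys],92.5)[:,:2]; r=cv2.minAreaRect(P.astype(np.float32))
    print(st[k],np.round(r[0],1),np.round(r[1],1),round(r[2],1),cv2.boxPoints(r).round(1).tolist())
E
```

```text
time_s: 3.15
tool_pos: [474.3, -183.6, 182.6]
tool_rot: [-0.0, 0.822, 0.569, -0.0]
ft_force: [-0.9, 0.1, -0.7]
grip_width: 0.5
3.15 [ 474.3 -183.6  201.3] d [ 1.100e-02 -1.000e-03  1.088e+00] yaxis deg -20.65
[  77    0  118   32 1550] [423.9 -14.8] [15.7 66.3] 69.3 [[390.1000061035156, -10.399999618530273], [452.1000061035156, -33.79999923706055], [457.70001220703125, -19.100000381469727], [395.6000061035156, 4.300000190734863]]
[ 309  165   96  149 1351] [ 494.9 -187.5] [105.2  61.1] 68.8 [[447.5, -225.60000610351562], [504.3999938964844, -247.60000610351562], [542.4000244140625, -149.5], [485.3999938964844, -127.5]]
```

View pics/w1.png

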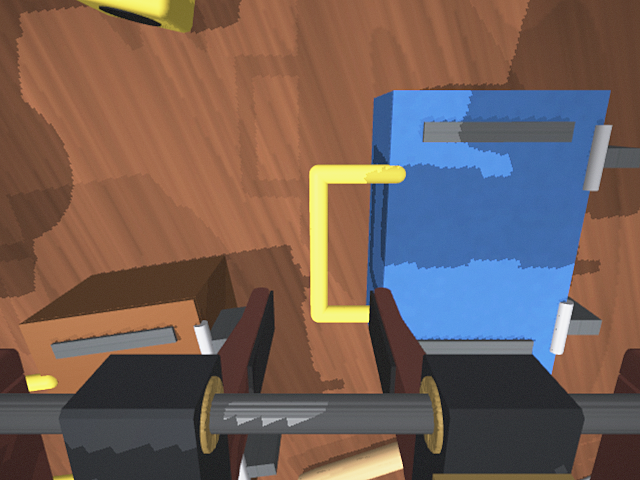

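```bash
python3 -m creep '0 0 -0.02 0.2 0; 0 0 -0.02 0.4 0; 0 0 -0.02 0.6 0; 0 0 -0.02 0.8 0; 0 0 -0.02 0.9 0; 0 0 -0.02 0.95 0; 0 0 -0.02 0.95 0'; python3 -m creep '0 0 0 0.08 0; 0 0 0 0.14 0; 0 0 0 0.14 0'
python3 - <<'E'
from workcell import robot
from h import *
s=robot.read_state();I=robot.camera_info("wrist");im=robot.capture("wrist")[:,:,::-1].copy();cv2.imwrite("pics/w2.png",im)
print(s["time_s"],*delta(s,[474.5,-182.5,92.5]))
E
```

```text
time_s: 4.08
tool_pos: [472.8, -183.0, 88.0]
tool_rot: [-0.0, 0.822, 0.569, 0.0]
ft_force: [-0.3, 0.0, -0.1]
grip_width: 0.498
time_s: 4.45
tool_pos: [472.4, -182.8, 73.5]
tool_rot: [-0.001, 0.822, 0.569, -0.0]
ft_force: [-0.1, 0.4, 0.0]
grip_width: 0.5
4.45 [ 472.4 -182.8   92.2] d [ 0.01   0.019 -0.003] yaxis deg -20.65
```

View pics/w2.png

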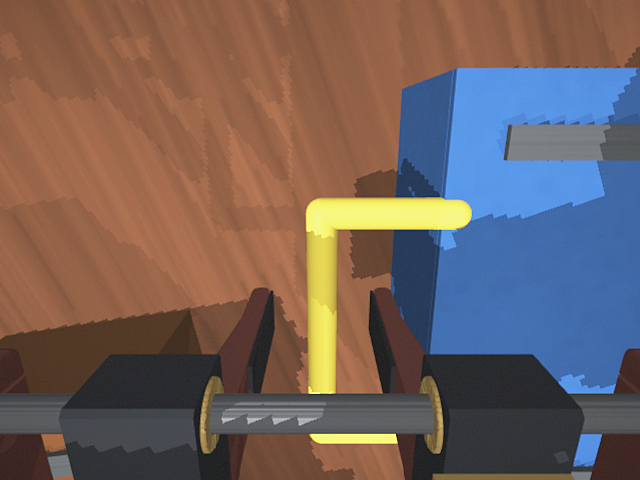

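```bash
python3 -m creep '-1 0 0 0 0; -1 0 0 0 0; -1 0 0 0 0; -1 0 0 0 0; -1 0 0 0 0; -1 0 0 0 0'
python3 - <<'E'
import numpy as np
from workcell import robot
from h import *
s=robot.read_state();print(*delta(s,[474.5,-182.5,92.5]))
# arc table from current grasp: r=175, tool-axes cumulative
for a in np.radians(np.arange(0,101,5)): print(round(np.degrees(a)),round(1.75*(1-np.cos(a)),3),round(-1.75*np.sin(a),3),end=' | ')
E
```

```text
time_s: 5.25
tool_pos: [472.6, -182.9, 73.9]
tool_rot: [-0.0, 0.822, 0.569, -0.0]
ft_force: [-0.9, 0.0, 1.7]
grip_width: 0.126
[ 472.6 -182.9   92.6] d [0.011 0.016 0.001] yaxis deg -20.65
0 0.0 -0.0 | 5 0.007 -0.153 | 10 0.027 -0.304 | 15 0.06 -0.453 | 20 0.106 -0.599 | 25 0.164 -0.74 | 30 0.234 -0.875 | 35 0.316 -1.004 | 40 0.409 -1.125 | 45 0.513 -1.237 | 50 0.625 -1.341 | 55 0.746 -1.434 | 60 0.875 -1.516 | 65 1.01 -1.586 | 70 1.151 -1.644 | 75 1.297 -1.69 | 80 1.446 -1.723 | 85 1.597 -1.743 | 90 1.75 -1.75 | 95 1.903 -1.743 | 100 2.054 -1.723 |
```

```bash
python3 -m creep '-1 0 0.007 -0.153 0; -1 0 0.027 -0.304 0; -1 0 0.06 -0.453 0; -1 0 0.106 -0.6 0; -1 0 0.164 -0.74 0; -1 0 0.234 -0.875 0; -1 0 0.234 -0.875 0'
python3 - <<'E'
from workcell import robot
from h import *
s=robot.read_state();b=np.radians(-20.65);H=np.array([472.6,-182.9,92.6])+175*np.array([np.cos(b),np.sin(b),0])
for d in(30,35,40,45,50,55,60,65): 
    a=np.radians(d);p=H+175*np.array([-np.cos(a)*np.cos(b),-np.cos(a)*np.sin(b),np.sin(a)]);print(d,*delta(s,p))
E
```

```text
time_s: 6.12
tool_pos: [493.6, -190.8, 162.5]
tool_rot: [-0.001, 0.822, 0.569, -0.001]
ft_force: [-4.5, 0.4, 1.3]
grip_width: 0.127
30 [ 493.6 -190.8  181.2] d [-0.     0.01   0.011] yaxis deg -20.63
35 [ 493.6 -190.8  181.2] d [-0.     0.092 -0.118] yaxis deg -20.63
40 [ 493.6 -190.8  181.2] d [-0.     0.184 -0.239] yaxis deg -20.63
45 [ 493.6 -190.8  181.2] d [-0.     0.287 -0.352] yaxis deg -20.63
50 [ 493.6 -190.8  181.2] d [-0.     0.399 -0.456] yaxis deg -20.63
55 [ 493.6 -190.8  181.2] d [-0.     0.52  -0.549] yaxis deg -20.63
60 [ 493.6 -190.8  181.2] d [-0.     0.649 -0.631] yaxis deg -20.63
65 [ 493.6 -190.8  181.2] d [-0.     0.784 -0.702] yaxis deg -20.63
```

```bash
python3 -m creep '-1 0 0.092 -0.118 0; -1 0 0.184 -0.239 0; -1 0 0.287 -0.352 0; -1 0 0.4 -0.456 0; -1 0 0.52 -0.55 0; -1 0 0.65 -0.63 0; -1 0 0.784 -0.702 0; -1 0 0.784 -0.702 0'
python3 - <<'E'
from workcell import robot
from h import *
s=robot.read_state();b=np.radians(-20.65);H=np.array([472.6,-182.9,92.6])+175*np.array([np.cos(b),np.sin(b),0])
for d in(65,70,75,80,85,90,95,98,100): 
    a=np.radians(d);p=H+175*np.array([-np.cos(a)*np.cos(b),-np.cos(a)*np.sin(b),np.sin(a)]);print(d,*delta(s,p))
E
```

```text
time_s: 7.12
tool_pos: [568.0, -218.7, 235.6]
tool_rot: [-0.0, 0.822, 0.569, -0.0]
ft_force: [-6.4, 2.8, 12.1]
grip_width: 0.127
65 [ 568.  -218.8  254.3] d [-0.001 -0.009  0.031] yaxis deg -20.62
70 [ 568.  -218.8  254.3] d [-0.001  0.132 -0.028] yaxis deg -20.62
75 [ 568.  -218.8  254.3] d [-0.001  0.278 -0.074] yaxis deg -20.62
80 [ 568.  -218.8  254.3] d [-0.001  0.427 -0.107] yaxis deg -20.62
85 [ 568.  -218.8  254.3] d [-0.001  0.578 -0.127] yaxis deg -20.62
90 [ 568.  -218.8  254.3] d [-0.001  0.731 -0.134] yaxis deg -20.62
95 [ 568.  -218.8  254.3] d [-0.001  0.883 -0.127] yaxis deg -20.62
98 [ 568.  -218.8  254.3] d [-0.001  0.974 -0.117] yaxis deg -20.62
100 [ 568.  -218.8  254.3] d [-0.002  1.035 -0.107] yaxis deg -20.62
```

```bash
python3 -m creep '-1 0 0.14 -0.055 0; -1 0 0.285 -0.1 0; -1 0 0.435 -0.132 0; -1 0 0.585 -0.152 0; -1 0 0.74 -0.158 0; -1 0 0.89 -0.15 0; -1 0 0.96 -0.146 0; -1 0 0.96 -0.146 0'
python3 - <<'E'
from workcell import robot
from h import *
s=robot.read_state();b=np.radians(-20.65);H=np.array([472.6,-182.9,92.6])+175*np.array([np.cos(b),np.sin(b),0])
print(H)
for d in(97,100): 
    a=np.radians(d);p=H+175*np.array([-np.cos(a)*np.cos(b),-np.cos(a)*np.sin(b),np.sin(a)]);print(d,*delta(s,p))
for n in("side","top"): cv2.imwrite(f"pics/{n}2.png",robot.capture(n)[:,:,::-1])
E
```

```text
time_s: 8.12
tool_pos: [658.5, -253.0, 250.3]
tool_rot: [0.0, 0.822, 0.569, -0.0]
ft_force: [-1.0, -1.8, 1.5]
grip_width: 0.13
[ 636.35662443 -244.61521657   92.6       ]
97 [ 658.5 -253.   269. ] d [ 0.001 -0.024  0.027] yaxis deg -20.62
100 [ 658.5 -253.   269. ] d [0.001 0.067 0.04 ] yaxis deg -20.62
```

View pics/side2.png

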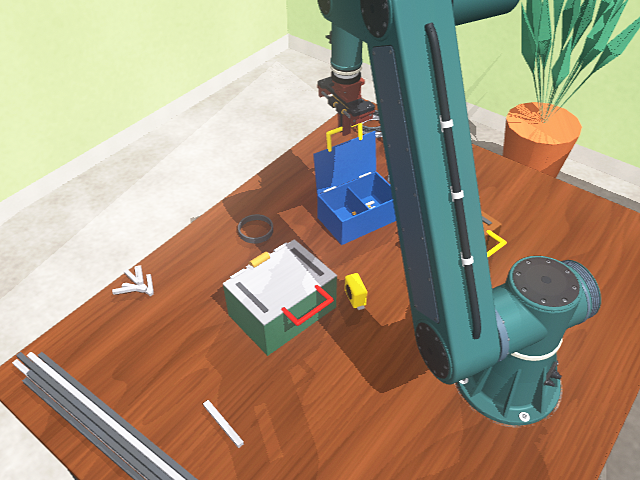

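```bash
python3 -m creep '-1 0 0.04 0.006 0; -1 0 0.07 0.012 0; -1 0 0.07 0.012 0; -1 0 0.07 0.012 0'; python3 -m creep '0 0 0 0 0; 0 0 0 0 0; 0 0 0 0 0;0 0 0 0 0; 0 0 0 -0.2 0; 0 0 0 -0.4 0; 0 0 0 -0.6 0; 0 0 0 -0.6 0'
python3 - <<'E'
from workcell import robot
from h import *
s=robot.read_state()
print(*delta(s,[409,194.7,260]))
for n in("side","wrist"): cv2.imwrite(f"pics/{n}3.png",robot.capture(n)[:,:,::-1])
E
```

```text
time_s: 8.72
tool_pos: [664.5, -255.3, 249.1]
tool_rot: [0.0, 0.822, 0.569, -0.0]
ft_force: [-0.9, -1.5, 1.0]
grip_width: 0.126
time_s: 9.72
tool_pos: [665.5, -255.7, 311.0]
tool_rot: [0.002, 0.822, 0.569, 0.001]
ft_force: [0.4, 0.1, 0.2]
grip_width: 0.501
[ 665.5 -255.7  329.7] d [ 3.312 -3.989  0.68 ] yaxis deg -20.62
```

View pics/side3.png

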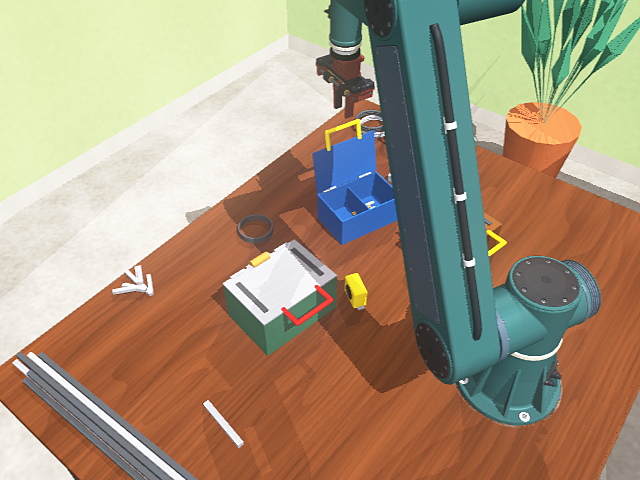

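View pics/wrist3.png

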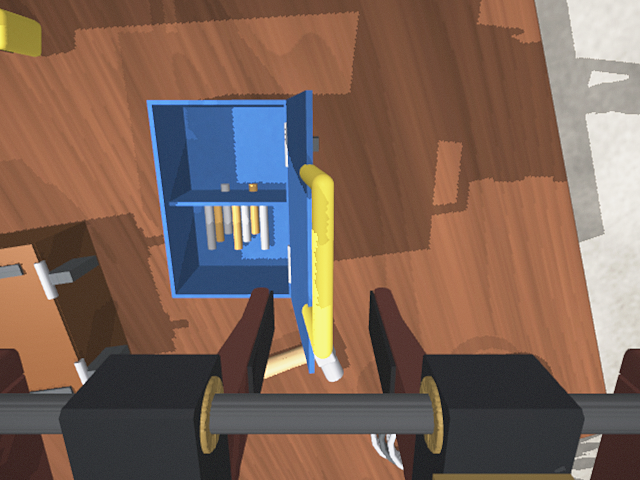

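```bash
python3 -m creep '0 0.3 -0.4 0 0; 0 0.6 -0.7 0 0; 0 0.83 -1 0 0; 0 0.83 -1 0 0'|head -2; python3 -m creep '0 0.3 -0.4 0 0; 0 0.6 -0.7 0 0; 0 0.83 -1 0 0; 0 0.83 -1 0 0'|head -2; python3 -m creep '0 0.3 -0.4 0 0; 0 0.6 -0.7 0 0; 0 0.83 -1 0 0; 0 0.83 -1 0 0'|head -2; python3 -m creep '0 0.3 -0.4 0.1 -0.06; 0 0.6 -0.7 0.3 -0.12; 0 0.83 -1 0.5 -0.12; 0 0.83 -1 0.6 -0.12; 0 0.83 -1 0.6 -0.12'|head -2
python3 - <<'E'
from workcell import robot
from h import *
s=robot.read_state()
print(*delta(s,[409,194.7,220]))
I={n:robot.camera_info(n) for n in("side","top")}
out={}
for n in I:
    im=robot.capture(n)[:,:,::-1].copy();cv2.imwrite(f"pics/{n}4.png",im)
    k,l,st,c=cv2.connectedComponentsWithStats(mask(im,"yellow"))
    for j in range(1,k):
        if st[j,4]>50: print(n,st[j],c[j].round(1))
E
```

```text
time_s: 10.32
tool_pos: [598.1, -139.8, 307.6]
time_s: 10.82
tool_pos: [532.4, -25.9, 307.3]
time_s: 11.32
tool_pos: [467.4, 87.3, 307.5]
time_s: 11.95
tool_pos: [403.2, 198.8, 247.3]
[403.3 198.8 266. ] d [-0.03   0.066  0.46 ] yaxis deg -9.98
side [461 230  44  33 329] [485.7 248.3]
side [345 273  22  35 508] [356.1 289.6]
top [393 183  44  24 278] [415.8 192.7]
top [298 275  22  25 297] [309.  287.2]
top [384 346  43  29 345] [404.  363.2]
```

View pics/top4.png

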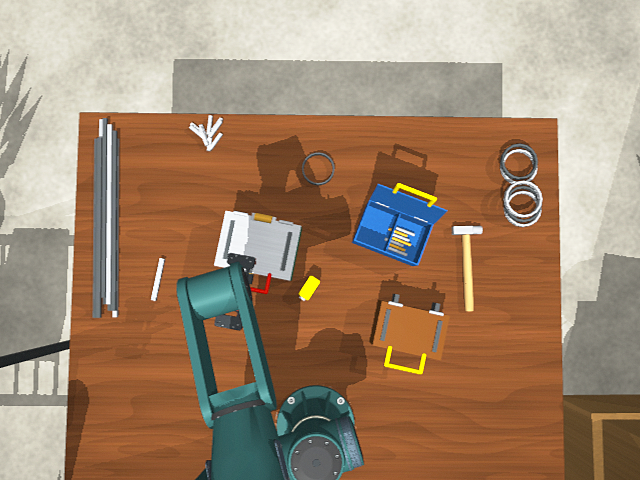

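View pics/side4.png

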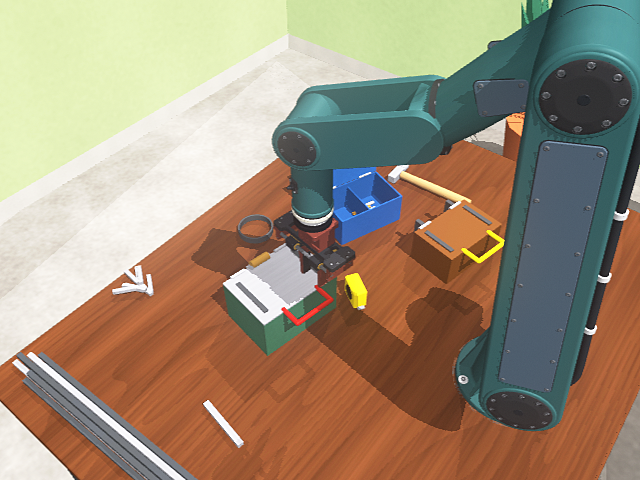

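```bash
python3 -m creep '0 -0.03 0.05 0.2 0; 0 -0.03 0.06 0.4 0; 0 -0.03 0.066 0.46 0; 0 -0.03 0.066 0.46 0; 0 -0.03 0.066 0.46 0'
python3 - <<'E'
from workcell import robot
from h import *
s=robot.read_state();I=robot.camera_info("wrist");im=robot.capture("wrist")[:,:,::-1].copy();cv2.imwrite("pics/w5.png",im)
print(s["time_s"],*delta(s,[409,194.7,122.5]))
I2=robot.camera_info("top");P=plane(I2,[[415,189]],264.7);print("lid handle approx",P)
n,l,st,c=cv2.connectedComponentsWithStats(mask(im,"red"))
for k in range(1,n):
    if st[k,4]<300: continue
    ys,xs=np.where(l==k); P=plane(I,np.c_[xs,ys],122.5)[:,:2]; r=cv2.minAreaRect(P.astype(np.float32))
    print(st[k],np.round(r[0],1),np.round(r[1],1),round(r[2],1),cv2.boxPoints(r).round(1).tolist())
E
```

```text
time_s: 12.68
tool_pos: [410.4, 194.9, 203.1]
tool_rot: [-0.001, 0.766, 0.642, -0.0]
ft_force: [-0.3, -1.0, 0.2]
grip_width: 0.499
12.675 [410.4 194.8 221.8] d [-0.005 -0.012  0.993] yaxis deg -10.07
lid handle approx [[ 674.34217372 -251.21249573  264.7       ]]
[ 308  168   99  164 5240] [429.6 190.3] [113.1  60.9] 78.9 [[388.79998779296875, 140.60000610351562], [448.6000061035156, 128.89999389648438], [470.29998779296875, 239.89999389648438], [410.6000061035156, 251.60000610351562]]
```

View pics/w5.png

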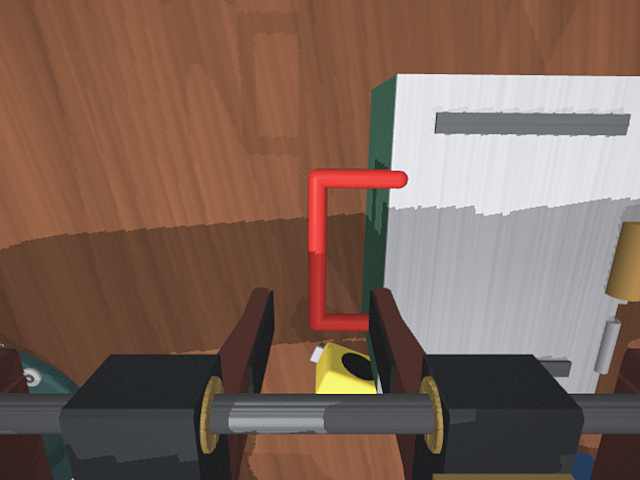

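```bash
python3 -m creep '0 0 -0.03 0.2 0; 0 0 -0.03 0.4 0; 0 0 -0.03 0.6 0; 0 0 -0.03 0.8 0; 0 0 -0.03 0.95 0; 0 0 -0.03 0.995 0; 0 0 -0.03 0.995 0; 0 0 -0.03 0.995 0'
python3 - <<'E'
from workcell import robot
from h import *
s=robot.read_state();I=robot.camera_info("wrist");im=robot.capture("wrist")[:,:,::-1].copy();cv2.imwrite("pics/w6.png",im)
print(s["time_s"],*delta(s,[407.5,194.9,122.5]))
E
```

```text
time_s: 13.72
tool_pos: [407.8, 195.8, 104.3]
tool_rot: [-0.001, 0.766, 0.642, 0.0]
ft_force: [0.4, -0.2, -0.0]
grip_width: 0.499
13.725 [407.8 195.8 123. ] d [-0.009 -0.002  0.005] yaxis deg -10.06
```

View pics/w6.png

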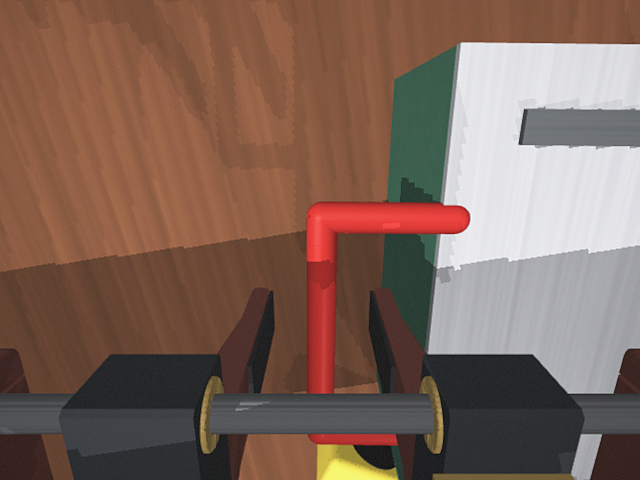

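Bar centred at column 321 between the fingers. Close on it.

```bash
python3 -m creep '-1 0 0 0 0; -1 0 0 0 0; -1 0 0 0 0; -1 0 0 0 0; -1 0 0 0 0; -1 0 0 0 0'
cat > arc.py <<'E'
import sys
from workcell import robot
from h import *
s=robot.read_state();b=np.radians(-10.3);u=np.array([np.cos(b),np.sin(b),0])
H=np.array([407.8,195.8,122.8])+205*u
g=delta(s,[0,0,0])[0]; v=g-H; print("r",np.hypot(v@u,v[2]),"angle",np.arctan2(v[2],-v@u),"F",s["ft_force"].round(1),s["grip_width"])
for d in map(float,sys.argv[1:]):
    a=np.radians(d);p=H-205*np.cos(a)*u+[0,0,205*np.sin(a)];print(d,delta(s,p)[2])
E
python3 arc.py 5 10 15 20 25 27
```

```text
time_s: 14.52
tool_pos: [407.5, 195.8, 104.2]
tool_rot: [-0.001, 0.766, 0.642, 0.0]
ft_force: [-1.5, 1.5, 0.5]
grip_width: 0.127
r 205.2951898665552 angle 0.00048710349238823827 F [-1.5  1.5  0.5] 0.12675087521265563
5.0 [ 0.001  0.01  -0.177]
10.0 [ 0.001  0.033 -0.355]
15.0 [ 0.001  0.072 -0.529]
20.0 [ 0.001  0.125 -0.7  ]
25.0 [ 0.001  0.193 -0.865]
27.0 [ 0.001  0.225 -0.93 ]
```

```bash
python3 -m creep '-1 0 0.002 -0.09 0; -1 0 0.01 -0.177 0; -1 0 0.02 -0.265 0; -1 0 0.033 -0.355 0; -1 0 0.072 -0.53 0; -1 0 0.125 -0.7 0; -1 0 0.193 -0.865 0; -1 0 0.225 -0.93 0; -1 0 0.225 -0.93 0'; python3 arc.py 27 32 37 42 47 52 55
```

```text
time_s: 15.65
tool_pos: [428.4, 191.7, 197.7]
tool_rot: [-0.002, 0.766, 0.642, -0.001]
ft_force: [-4.8, 2.9, 0.6]
grip_width: 0.13
r 206.33413292925914 angle 0.4708378614719801 F [-4.8  2.9  0.6] 0.12952805702679637
27.0 [0.004 0.013 0.005]
32.0 [ 0.004  0.1   -0.151]
37.0 [ 0.004  0.201 -0.298]
42.0 [ 0.003  0.314 -0.437]
47.0 [ 0.003  0.439 -0.565]
52.0 [ 0.003  0.575 -0.681]
55.0 [ 0.003  0.661 -0.746]
```

```bash
python3 -m creep '-1 0 0.05 -0.08 0; -1 0 0.1 -0.151 0; -1 0 0.2 -0.298 0; -1 0 0.31 -0.437 0; -1 0 0.435 -0.567 0; -1 0 0.5 -0.63 0; -1 0 0.57 -0.685 0; -1 0 0.57 -0.685 0; -1 0 0.57 -0.685 0'; python3 arc.py 52 56 60 64 68 70
```

```text
time_s: 16.77
tool_pos: [482.9, 181.4, 267.9]
tool_rot: [-0.003, 0.766, 0.642, -0.002]
ft_force: [-11.4, 1.1, 13.3]
grip_width: 0.128
r 208.15025083443416 angle 0.9058202586879854 F [-11.4   1.1  13.3] 0.12843610779129053
52.0 [0.007 0.022 0.023]
56.0 [ 0.007  0.137 -0.062]
60.0 [ 0.007  0.258 -0.139]
64.0 [ 0.006  0.384 -0.207]
68.0 [ 0.006  0.514 -0.266]
70.0 [ 0.005  0.581 -0.292]
```

```bash
python3 -m creep '-1 0 0.06 -0.045 0; -1 0 0.12 -0.085 0; -1 0 0.18 -0.125 0; -1 0 0.24 -0.165 0; -1 0 0.37 -0.235 0; -1 0 0.44 -0.265 0; -1 0 0.5 -0.295 0; -1 0 0.53 -0.305 0; -1 0 0.53 -0.305 0; -1 0 0.53 -0.305 0'; python3 arc.py 68 64 60 56 52 50
python3 - <<'E'
from workcell import robot
import cv2
cv2.imwrite("pics/side7.png",robot.capture("side")[:,:,::-1])
E
```

```text
time_s: 18.02
tool_pos: [535.2, 171.6, 297.9]
tool_rot: [-0.002, 0.766, 0.642, -0.002]
ft_force: [-2.2, -4.8, 3.7]
grip_width: 0.127
r 207.8820544835193 angle 1.2006084858264785 F [-2.2 -4.8  3.7] 0.12668351261185234
68.0 [ 0.011 -0.016  0.038]
64.0 [ 0.011 -0.146  0.097]
60.0 [ 0.012 -0.272  0.165]
56.0 [ 0.012 -0.393  0.241]
52.0 [ 0.013 -0.508  0.326]
50.0 [ 0.013 -0.563  0.372]
```

View pics/side7.png

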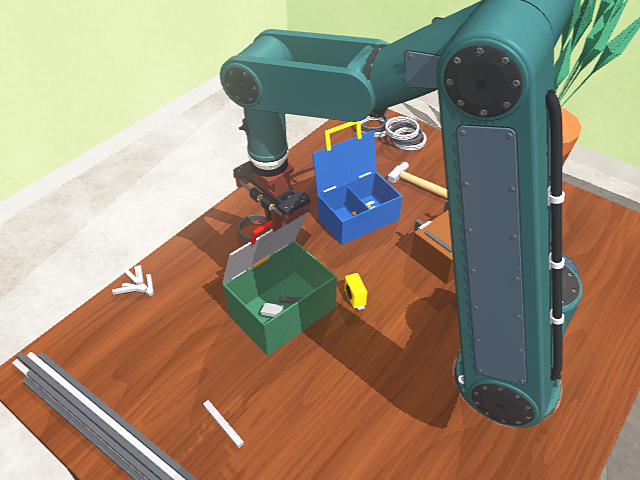

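```bash
python3 -m creep '-1 0 -0.06 0.03 0; -1 0 -0.15 0.072 0; -1 0 -0.22 0.107 0; -1 0 -0.285 0.143 0; -1 0 -0.35 0.18 0; -1 0 -0.407 0.22 0; -1 0 -0.465 0.262 0; -1 0 -0.523 0.306 0; -1 0 -0.565 0.34 0; -1 0 -0.565 0.34 0; -1 0 -0.565 0.34 0; -1 0 -0.565 0.34 0'; python3 arc.py 50
python3 - <<'E'
from workcell import robot
import cv2
from h import *
for n in("side","top"):
    im=robot.capture(n)[:,:,::-1].copy();cv2.imwrite(f"pics/{n}8.png",im)
    for col in ("red","yellow"):
        k,l,st,c=cv2.connectedComponentsWithStats(mask(im,col))
        for j in range(1,k):
            if st[j,4]>30: print(n,col,st[j],c[j].round(1))
E
```

```text
time_s: 19.58
tool_pos: [479.5, 182.1, 264.5]
tool_rot: [-0.003, 0.766, 0.642, -0.002]
ft_force: [1.0, 5.3, 0.6]
grip_width: 0.128
r 207.66083475371045 angle 0.8826322453916137 F [1.  5.3 0.6] 0.12813593634781822
50.0 [0.007 0.001 0.034]
side red [263 245  27  19 161] [276.9 254.2]
side yellow [326 141   5  10  41] [328. 145.]
side yellow [461 248   8   8  38] [465.1 251.1]
side yellow [345 273  22  35 513] [356.  289.6]
top red [260 252  12  15  79] [266.4 260.5]
top yellow [393 183  44  24 279] [415.7 192.6]
top yellow [392 238  19   8  35] [400.9 241.2]
top yellow [298 275  22  25 296] [309.  287.2]
top yellow [384 346  43  29 346] [404.1 363.2]
```

View pics/side8.png

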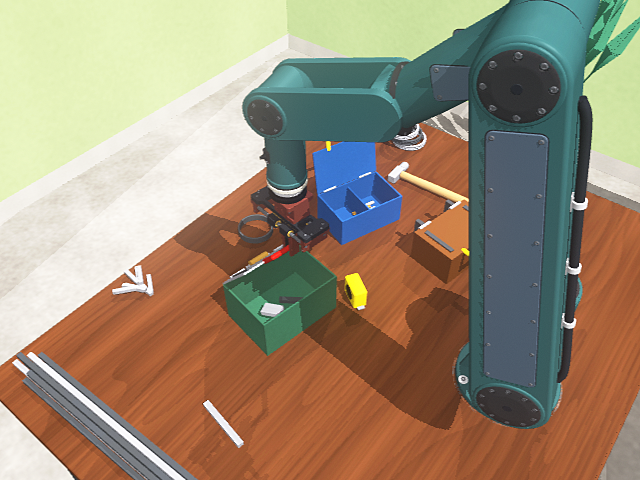

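View pics/top8.png

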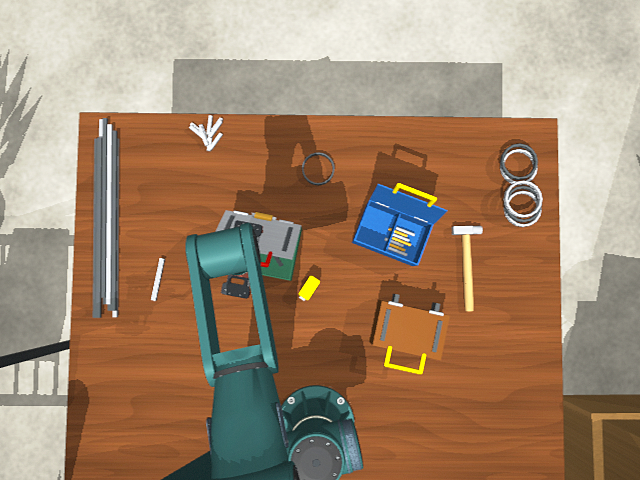

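```bash
python3 -m creep '-1 0 0 0 0; -1 0 0 0 0; -1 0 0 0 0; -1 0 0 0 0'; python3 arc.py 50.4
python3 - <<'E'
from workcell import robot
from h import *
s=robot.read_state();print(np.abs(s["joint_velocities"]).max())
im=cv2.imread("pics/top8.png");I=robot.camera_info("top");ys,xs=np.where(mask(im,"red")[245:275,250:280]);xs+=250;ys+=245
b=np.radians(-10.3);u=np.array([np.cos(b),np.sin(b),0])
P=plane(I,np.c_[xs,ys],280.5)
print("outer edge along bin x:",np.sort(P@u)[:4].round(1)," bar expected centre",(np.array([407.8,195.8,0])@u+205-205*np.cos(.88)).round(1))
# lid: top handle pixel rays vs hinge
ys,xs=np.where(mask(im,"yellow")[180:210,390:440]);xs+=390;ys+=180
b=np.radians(-20.6);w=np.array([np.cos(b),np.sin(b),0]);Pq=plane(I,np.c_[xs,ys],264.7)@w
h=np.array([636.4,-244.6,0])@w
print("lid handle far edge beyond hinge",Pq.max()-h,"expected at 1.75:",31+6,"at 1.65:",14+6)
E
```

```text
time_s: 20.18
tool_pos: [479.6, 182.1, 264.6]
tool_rot: [-0.003, 0.766, 0.642, -0.002]
ft_force: [-0.1, 4.1, 1.0]
grip_width: 0.125
r 207.68698169245235 angle 0.8832374720399282 F [-0.1  4.1  1. ] 0.1249223274096072
50.4 [0.007 0.011 0.025]
0.0011558383612556712
outer edge along bin x: [434.5 435.  435.5 435.9]  bar expected centre 440.6
lid handle far edge beyond hinge 39.38842558984845 expected at 1.75: 37 at 1.65: 20
```

Both independent checks agree: the bar's outer edge is at 434.5 mm (expected about 434.6), and the lid's far edge is 39 mm beyond its hinge (37 mm expected on the stop). Handing in.

```bash
python3 -c "
from workcell import robot
print(robot.hand_in())"
```

```text
the job is handed in; nothing more can be done
None
```

The job is handed in, with the pin box lid open on its stop and the gripper still holding the flap at about 0.88 rad. I worked this out from my own measurements, since the hand-in gives no verdict.

- **Pin box lid:** I gripped the yellow handle, swung the lid back to its stop and let go. In the last top picture, the handle's far edge is 39 mm beyond the hinge. I expected 37 mm at 1.75 rad and 20 mm at 1.65 rad, so it is resting on its stop.
- **Flap:** I raised it by the red handle to about 1.20 rad, then eased it down to about 0.88 rad. The top camera puts the handle bar within about 1 mm of where that angle predicts. The arm's joints were still (at most 0.001 rad/s), and the wrist force was about 4 N.
- **Bystanders:** in the pictures the tape's position did not change. The hoop, bar and hammer, and the brown box, looked untouched, but I checked those by eye only.
- **Small disagreements:** on both arcs the tool ran 2–3 mm outside the path I had calculated, with up to about 17 N at the wrist. I moved the later path outward to match. The wrist camera also placed the handles about 3 mm from where the other cameras did, so I gripped between the two readings.

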